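# Slide the candlestick into its bay on the buffet

### The arm

A 7-joint arm with a two-finger parallel gripper is mounted at the origin on the work surface. World frame = base frame: x ahead of the robot, y to its left, z up, the work surface at z = 0. Lengths are in m, angles in degrees, forces in N, time in s.
With the tool pointing down it reaches from about 0.4 to 0.85 m from the base axis. Payload 4.4 kg.
Tool frame: the origin (TCP) lies between the finger pads; the fingertips stand 19 mm ahead of it and the grasp point (between the pads) is the TCP (r.nose_length is the distance from the TCP to the fingertips, in m); z points along the fingers, x is the direction in which the jaws open and shut, and the axes are right-handed (so a half turn about z gives the same grasp; the last joint's range is limited). The gripper opens to 94 mm and grips with 3 to 60 N. Pads are 16 mm wide; open, the fingers measure 119 mm over their backs; the gripper's body (75 mm by 177 mm) begins 78 mm behind the grasp point.
Start: joints at [65.844, 36.005, 2.206, 86.941, -1.547, 57.084, -1.146], TCP at [0.226, -0.609, 0.187] pointing down, gripper open.
Joint ranges: [-175.42, 175.42], [-21.48, 121.26], [-71.46, 75.88], [10.55, 141.38], [-63.04, 243.04], [13.31, 113.54], [-168.57, 168.57]. Speed limits (degrees/s): [147.25, 147.25, 180, 180, 180, 180, 180].

### API

Orientations are given as a 3x3 rotation matrix whose columns are the frame's x, y, z axes.
In Python, from station import r gives the robot as it stands.
- The arm moves only by the tool drive_tool, never from a script. Its argument "series" is a list of rows, each a list of 7 numbers: the shift along the tool's x, y, z in cm, then the turn, a rotation vector about the tool's x, y, z in units of 8 degrees (1.0 is 8 degrees), then the finger opening in cm, from 0 to 9.4. A call has 1 to 5 rows; each row is the pose to reach, as a shift and turn from the pose commanded when the call began, along the tool's axes at that moment; what a row does not reach only later rows make up. A row lasts 1/8 s, in which the tool goes at most 62.5 mm and 10.7 degrees, less where a joint would pass 70% of its speed; a pose out of reach is approached as far as the arm can. A call with a gripper value outside its range is refused whole. The fingers move at their own pace and stop on an object; the grip force is fixed at half the most. Time passes only in rows, so rows that repeat a pose let the fingers close. It gives the time, the measured TCP pose, the force and the opening at its end, in the units of the state.
- r.observe(): the state, without advancing time (a new reading comes with each control period).
- r.snapshot(name): name is "scene" or "top" or "wrist"; returns (picture, depth): 400x640x3 uint8, red, green, blue; 400x640 float32, m along the optical axis (not along the pixel's ray), 0 where there is no reading.
- r.calibration(name): a dict with "camera_matrix" (3x3 intrinsics, pixels), "rvec" (rotation vector, rad) and "tvec" (3), from world to camera coordinates, as OpenCV has them. Camera axes: x right, y down, z forward; pixel columns grow to the right and rows downward; lengths in m; the calibration is good to about 2 mm. A picture is of the moment at which its call begins: read the wrist's pose just before it. calibration takes no time and is no camera call; for the wrist camera it gives the pose at the moment of the call.
- r.hand_in(): hands the job in, once; it reports no verdict.
The state is a dict: "clock": time; "joints": joint angles; "joint_vel": joint speeds; "joint_efforts": joint torques, N m; "eef_pos": TCP position; "eef_rot": TCP orientation; "wrist_force": force on the tool from outside, world axes, zero at the start; "moment": the same for the moment, N m; "width": finger opening in m.
Only numpy, scipy, OpenCV 4.12 (cv2) and the standard library are available. Lean on these libraries where they do the work, as an engineer would, in place of code of your own. Each camera call takes 0.05 s, during which the arm holds its last target. There are 200 camera calls.

### The job

Push the brass candlestick with the red candle across the table into the empty bay of the low wooden rack, the one with the green dot, until its whole foot is inside the bay. Slide it standing upright all the way: do not grip it, lift it or tip it over. Leave the candlestick with the white candle in its bay and everything else on the table where it stands, and take the hand away at the end.

Things in the scene. Friction and masses are not known exactly. Their poses are not given: they have to be found in the camera images.
- red_candlestick: brass candlestick with a red candle, one rigid piece, loose, about 0.45 kg, 255 mm tall, round. Origin at the centre of its underside, z up. Its foot is a disc 80 mm across and 20 mm high, sloping in to an 18 to 20 mm stem from 45 mm height up; the cup at 138 to 150 mm is 28 mm, the candle 22 mm across. Pushed at the foot it slides upright, pushed high on stem or candle it tips. Starts between robot and rack
- rack: low light-wood rack, fixed, two bays side by side, no floor. Origin at the centre of its footprint at table height; x points from the open mouths into the bays, y across, z up. Walls 10 mm thick, 30 mm high; 110 (x) by 254 mm (y) over all. Each bay runs from its mouth at x = -55 mm to its back wall at x = +45 mm and is 112 mm wide, centred on y = +61 or -61 mm. Turned up to 15 degrees
- spot: green dot marking the empty bay, 50 mm across, flat on the table, no obstacle. Origin at its centre, on the bay's centre line, at rack x = -5 mm: where the candlestick should stand
- white_candlestick: brass candlestick with a white candle, loose, otherwise the same as the red one, standing in the other bay; stays there. Origin at the centre of its underside
- water_bottle: green glass bottle, loose, 72 mm across, 240 mm tall; leave alone. Origin at the centre of its underside
- tumbler: clear drinking glass, loose, 72 mm across, 100 mm tall; leave alone. Origin at the centre of its underside
- mug: blue mug, loose, 84 mm across, 95 mm tall; leave alone. Origin at the centre of its underside
- olive_jar: amber jar with black lid, loose, 68 mm across, 85 mm tall; leave alone. Origin at the centre of its underside
- pepper_mill: brown wooden pepper mill, loose, 60 mm across, 220 mm tall; leave alone. Origin at the centre of its underside

How it is judged (in metres and radians):
At the end, for the whole second after the job is handed in: the red candlestick stands upright and at rest on the table inside the bay with the green dot, its foot at most 5 mm proud of the bay's mouth (rack x of its axis above -20 mm, axis within 28 mm of the dot); white candlestick within 20 mm and the other things within 25 mm of where they started (x of red_candlestick in the frame of rack between -0.02 and 0.01 m and horizontal distance between red_candlestick and spot below 0.028 m and angle between each of red_candlestick, white_candlestick's own z axis and vertical below 0.05 rad and height (world z) of red_candlestick below 0.005 m and linear speed of red_candlestick below 0.01 m/s and angular speed of red_candlestick below 0.1 rad/s and distance of white_candlestick from where it was at the start of the episode below 0.02 m and distance of each of water_bottle, tumbler, mug, olive_jar, pepper_mill from where it was at the start of the episode below 0.025 m); the robot touches nothing.
It fails at once if the red candlestick is tipped (more than 0.35 rad) (angle between red_candlestick's own z axis and vertical above 0.35 rad).
It fails at once if the red candlestick is lifted off the table (height (world z) of red_candlestick above 0.015 m).
It fails at once if the red candlestick is gripped between the fingers (the grasp point inside it, with the fingers pressing on it) (horizontal distance between the grasp point and red_candlestick below 0.016 m and contact force between the fingers and red_candlestick above 2 N).
It fails at once if the white candlestick is moved more than 20 mm or tipped (distance of white_candlestick from where it was at the start of the episode above 0.02 m or angle between white_candlestick's own z axis and vertical above 0.3 rad).
It fails at once if another thing on the table is moved more than 25 mm or tipped (distance of any of water_bottle, tumbler, mug, olive_jar, pepper_mill from where it was at the start of the episode above 0.025 m or angle between any of water_bottle, tumbler, mug, olive_jar, pepper_mill's own z axis and vertical above 0.3 rad).
It also fails if it takes over 59 s, if anything falls off the work surface, if the arm or the gripper's body presses on something with over 40 N, if the wrist force passes 120 N, or if a joint passes its speed limit or range.

## Working session

There is one attempt and no reset: what is moved stays moved. The work goes in short steps, Python scripts to look and compute and a tool call to move; the robot and the scene stay as the last step left them, time stands still between calls to the robot, and variables do not carry over. Pictures are saved under pics/ and viewed, about 8 in all and at most 12, crops included, and the job is handed in when it is done.

Besides the shell and the picture viewer there is one more tool, called after ">>>" as name([rows], argument=value, ...), one row to a line, values as JSON. drive_tool: Moves the arm, as the interface text tells. Its arguments: {"type":"object","properties":{"series":{"type":"array"}},"required":["series"]}

```bash
mkdir -p pics; cat > h.py <<'E'
import numpy as np, cv2
from station import r
def snap(n,f):
    c=r.calibration(n); p,d=r.snapshot(n)
    cv2.imwrite('pics/'+f+'.png',p[:,:,::-1]); np.savez('pics/'+f,d=d,K=c['camera_matrix'],rv=c['rvec'],tv=c['tvec'],p=p)
def world(f):
    z=np.load('pics/'+f+'.npz'); d=z['d']; v,u=np.mgrid[:400,:640]
    P=np.linalg.inv(z['K'])@np.stack([u.ravel(),v.ravel(),np.ones(u.size)])*d.ravel()
    R=cv2.Rodrigues(z['rv'])[0]; return (R.T@(P-z['tv'].reshape(3,1))).T.reshape(400,640,3),d
E
python3 - <<'E'
from h import *
snap('top','top0'); snap('scene','sc0')
s=r.observe(); print({k:np.round(v,3).tolist() for k,v in s.items()})
E
```

```text
{'clock': 0.1, 'joints': [65.845, 36.053, 2.203, 86.989, -1.547, 57.085, -1.146], 'joint_vel': [-0.003, -0.052, -0.073, -0.265, 0.069, 0.001, -0.06], 'joint_efforts': [0.003, -55.079, 1.148, -18.712, -0.052, 0.019, 0.0], 'eef_pos': [0.226, -0.609, 0.187], 'eef_rot': [[0.348, -0.937, -0.001], [-0.937, -0.348, 0.002], [-0.002, 0.0, -1.0]], 'wrist_force': [-0.144, 0.399, 0.108], 'moment': [-0.051, 0.036, 0.064], 'width': 0.094}
```

View pics/top0.png

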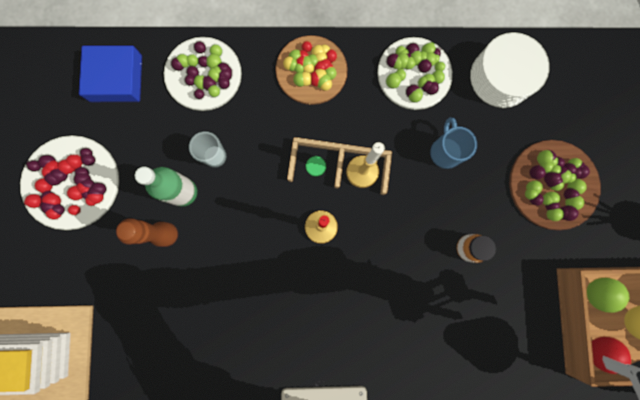

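View pics/sc0.png

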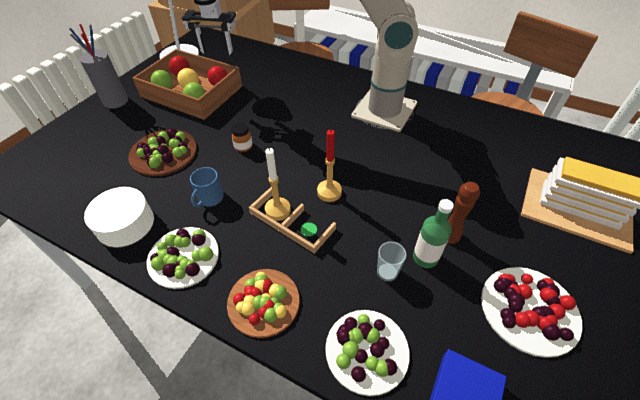

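The top view shows the dot at (316,166), the white candlestick in the right bay at (363,170), the red foot at (321,227), and the rack corners near (294,140), (390,152), (290,180) and (386,190). Next I'll measure them.

```bash
python3 - <<'E'
from h import *
W,d=world('top0'); p=np.load('pics/top0.npz')['p'].astype(int)
hsv=cv2.cvtColor(p.astype(np.uint8),cv2.COLOR_RGB2HSV)
box=np.zeros((400,640),bool)
def cl(u0,u1,v0,v1): b=np.zeros((400,640),bool); b[v0:v1,u0:u1]=1; return b
print('table z',np.median(W[cl(240,280,200,260)][:,2]))
g=(p[...,1]>p[...,0]+50)&cl(300,332,150,182); print('dot',W[g].mean(0),np.ptp(W[g],axis=0))
m=(W[...,2]>.004)&(W[...,2]<.024)&cl(295,350,200,255); 
def circ(Q):
    (c,rr)=cv2.minEnclosingCircle(Q[:,:2].astype(np.float32)); return np.round(c,4),rr
for z0,z1,n in((.012,.026,'foot'),(.1,.3,'upper')):
    for nm,b in(('red',cl(295,350,200,255)),('white',cl(346,382,150,190))):
        Q=W[b&(W[...,2]>z0)&(W[...,2]<z1)]; print(nm,n,len(Q),circ(Q) if len(Q) else '')
Q=W[cl(283,398,132,198)&(W[...,2]>.025)&(W[...,2]<.034)&(hsv[...,1]<130)]
rc=cv2.minAreaRect(Q[:,:2].astype(np.float32)); print('rack',rc, cv2.boxPoints(rc))
for nm,b in(('tumbler',cl(185,230,128,170)),('bottle',cl(130,200,160,210)),('mill',cl(112,182,215,250)),('mug',cl(428,480,118,170)),('jar',cl(452,500,230,265))):
    Q=W[b&(W[...,2]>.015)]; print(nm,len(Q),Q.min(0).round(3),Q.max(0).round(3))
E
```

```text
table z 0.0006889355142950207
dot [0.65637112 0.01041723 0.00501449] [0.23793045 0.05017143 1.00228194]
red foot 308 (array([4.974e-01, 4.000e-04]), 0.03978733718395233)
white foot 312 (array([ 0.6439, -0.1154]), 0.0676308274269104)
red upper 158 (array([0.4973, 0.0007]), 0.013800855726003647)
white upper 211 (array([ 0.6392, -0.1088]), 0.013816576451063156)
rack ((0.6542878150939941, -0.050135448575019836), (0.25415876507759094, 0.11019293963909149), 81.25140380859375) [[ 0.5805037  -0.16735616]
 [ 0.6894146  -0.18411642]
 [ 0.7280719   0.06708527]
 [ 0.619161    0.08384553]]
tumbler 762 [0.446 0.028 0.015] [0.721 0.309 1.   ]
bottle 1573 [0.446 0.028 0.015] [0.653 0.387 1.   ]
mill 1251 [0.446 0.028 0.015] [0.514 0.418 1.   ]
mug 1134 [ 0.446 -0.378  0.015] [0.765 0.028 1.   ]
jar 861 [ 0.404 -0.414  0.016] [0.472 0.028 1.   ]
```

```bash
python3 - <<'E'
import cv2
a=cv2.imread('pics/top0.png')[125:260,275:405]
cv2.imwrite('pics/c1.png',cv2.resize(a,None,fx=4.4,fy=4.4,interpolation=cv2.INTER_CUBIC))
E
```

```text
(no output)
```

View pics/c1.png

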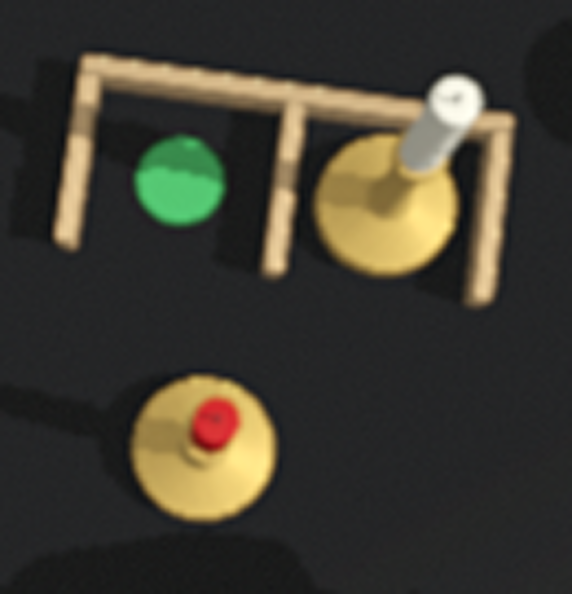

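The rack centre is (0.654,-0.050), yawed -8.75°. The bay target is about (0.659,0.011), and the red foot is at (0.497,0.000) with a fitted radius of 39.8 mm, as expected. A straight push would clip the middle wall, so I'll push in two legs: a heading of about +20° to line up with the bay, then -8.75° into it. I'll use the fingers 5 cm apart as a fork, tilted 25° so the gripper body stays clear of the candle.

```bash
cat >> h.py <<'E'
from scipy.spatial.transform import Rotation as Ro
RC=np.array([.6543,-.0501]); YAW=-8.75
ax=lambda a: np.array([np.cos(np.radians(a)),np.sin(np.radians(a))])
def rack(p): d=np.array(p[:2])-RC; return np.array([d@ax(YAW),d@ax(YAW+90)])
def unrack(x,y): return RC+x*ax(YAW)+y*ax(YAW+90)
def rot(psi,th):
    h=np.r_[ax(psi),0]; u=np.array([0,0,1.]); t=np.radians(th)
    z=np.sin(t)*h-np.cos(t)*u; x=np.r_[ax(psi-90),0]; return np.c_[x,np.cross(z,x),z]
def rows(*targets):
    "targets: (xyz, R) -> shift cm, turn /8deg from now"
    s=r.observe(); p,R=np.array(s['eef_pos']),np.array(s['eef_rot'])
    for q,T in targets:
        print(np.round(np.r_[R.T@(q-p)*100,Ro.from_matrix(R.T@T).as_rotvec(degrees=True)/8],2).tolist())
E
python3 - <<'E'
from h import *
red=np.array([.4974,.0004]); wp=unrack(-.105,.061); print('wp',wp,'goal',unrack(-.007,.061),rack(red))
d=wp-red; psi=np.degrees(np.arctan2(d[1],d[0])); print('psi',psi)
s=red-.080*ax(psi); print('stage',s)
rows((np.r_[.33,-.2,.2],rot(psi,0)),(np.r_[s,.2],rot(psi,25)),(np.r_[s,.2],rot(psi,0)))
E
```

```text
wp [0.55980157 0.02616301] goal [0.656661   0.01125492] [-0.16275615  0.0260441 ]
psi 22.43369104196362
stage [ 0.42345426 -0.03012912]
[-34.7, -23.96, -1.29, -0.0, 0.01, -0.26]
[-47.36, -38.64, -1.26, 3.12, -0.04, -0.25]
[-47.36, -38.64, -1.26, -0.0, 0.01, -0.26]
```

>>> drive_tool([
  [-6,-4,-1,0,0,0,5],
  [-11,-8,-1.3,0,0,0,5],
  [-16,-12,-1.3,0,0,-0.1,5],
  [-21,-15.5,-1.3,0,0,-0.2,5],
  [-26,-19,-1.3,0,0,-0.2,5],
])

```text
clock: 0.72
eef_pos: [0.3117, -0.3074, 0.2003]
eef_rot: [[0.374, -0.927, 0.0], [-0.927, -0.374, 0.0], [0.0, -0.0, -1.0]]
wrist_force: [1.0, -0.3, -0.1]
width: 0.0505
```

```bash
python3 - <<'E'
from h import *
s=r.observe();print(s['eef_pos'],s['joints'],s['width'])
psi=22.4; q=np.r_[.4235,-.0301,.2]
rows((q,rot(psi,0)),(q,rot(psi,25)))
E
```

```text
[ 0.31172121 -0.30735708  0.2003178 ] [ 4.08640215e+01  1.77927526e+01  9.62352603e-02  1.18106388e+02
 -6.77179867e-02  4.40895265e+01 -2.70029698e+01] 0.05050339380056389
[-21.52, -20.75, 0.04, -0.0, -0.0, -0.05]
[-21.52, -20.75, 0.04, 3.12, -0.01, -0.05]
```

>>> drive_tool([
  [-4.5,-4,0,0.5,0,0,5],
  [-9,-8,0,1.2,0,0,5],
  [-13,-12,0,1.8,0,0,5],
  [-17.5,-16.5,0,2.5,0,0,5],
  [-21.5,-20.7,0,3.1,0,0,5],
])

```text
clock: 1.35
eef_pos: [0.423, -0.0313, 0.2007]
eef_rot: [[0.374, -0.841, 0.391], [-0.928, -0.339, 0.157], [0.001, -0.421, -0.907]]
wrist_force: [1.7, 1.0, 0.7]
width: 0.0497
```

```bash
python3 - <<'E'
from h import *
s=r.observe();print(s['eef_pos'],np.round(s['joints'],1))
psi=22.4; t=np.radians(25)
# tip centre height ~9.5mm
q=np.r_[.4235,-.0301,.0095+.019*np.cos(t)]
rows((q+[0,0,.05],rot(psi,25)),(q,rot(psi,25)))
snap('scene','sc1'); snap('wrist','w1')
a=cv2.imread('pics/sc1.png')[60:310,180:500]; b=cv2.imread('pics/w1.png')
cv2.imwrite('pics/m1.png',np.vstack([cv2.resize(a,(640,500))[:,:],])) 
E
```

```text
[ 0.42296375 -0.0313499   0.20065067] [ 33.5  10.1 -23.4 139.9 -44.4  13.3 -15. ]
[-0.11, 5.13, 11.28, 0.01, -0.03, -0.05]
[-0.11, 7.24, 15.81, 0.01, -0.03, -0.05]
```

View pics/m1.png

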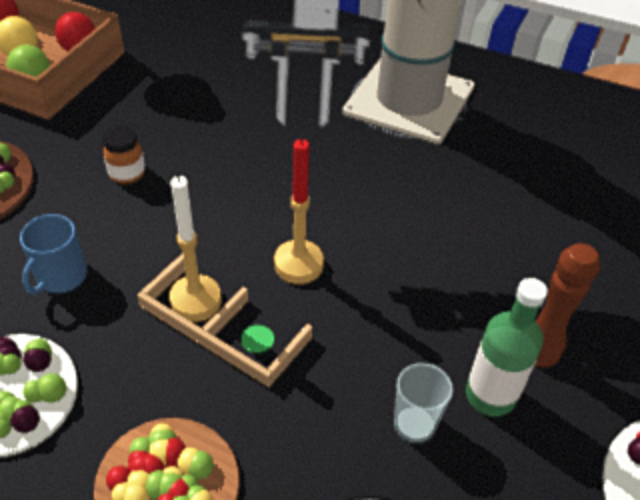

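The picture shows the hand at about (300,80) behind the red candle at (300,170). The wide body lies along the jaws, as I assumed. Joints 4 and 6 are near their limits, so I'll ease the tilt to 18° while descending.

```bash
python3 - <<'E'
from h import *
psi=22.4; q=np.r_[.4235,-.0301,.0095+.019*np.cos(np.radians(18))]
rows((q+[0,0,.06],rot(psi,18)),(q,rot(psi,18)))
E
```

```text
[0.46, 4.53, 10.24, -0.84, 0.04, -0.02]
[0.49, 7.04, 15.69, -0.84, 0.04, -0.02]
```

>>> drive_tool([
  [0.2,1.5,3.5,-0.8,0,0,5],
  [0.4,3,7,-0.8,0,0,5],
  [0.5,4.5,10,-0.8,0,0,5],
  [0.5,5.6,12.5,-0.8,0,0,5],
  [0.5,6.6,14.7,-0.8,0,0,5],
])

```text
clock: 2.08
eef_pos: [0.3974, -0.0431, 0.1194]
eef_rot: [[0.38, -0.893, 0.242], [-0.925, -0.359, 0.128], [-0.027, -0.272, -0.962]]
wrist_force: [0.2, -0.7, -0.0]
width: 0.0503
```

```bash
cat >> h.py <<'E'
def st():
    s=r.observe(); R=np.array(s['eef_rot']); tip=s['eef_pos']+.019*R[:,2]
    print('tcp',np.round(s['eef_pos'],4),'tipz',round(tip[2],4),'tilt',np.degrees(np.arcsin(np.hypot(*R[:2,2]))),'psi',np.degrees(np.arctan2(-R[1,1],-R[0,1])),'j',np.round(s['joints'],1),'F',np.round(s['wrist_force'],1))
def fork(c,psi,back,tipz=.0095,th=18):
    "pose with TCP 'back' m behind axis point c"
    return np.r_[np.array(c)-back*ax(psi),tipz+.019*np.cos(np.radians(th))],rot(psi,th)
E
python3 - <<'E'
from h import *
st(); red=np.array([.4974,.0004]); wp=unrack(-.105,.061)
rows(fork(red,22.4,.08),fork(red,22.4,.045),fork(wp,22.4,.045))
E
```

```text
tcp [ 0.3974 -0.0431  0.1194] tipz 0.1011 tilt 15.887622176736507 psi 21.893843123101025 j [  8.6  20.4   4.7 141.3 -63.   13.4   6. ] F [ 0.2 -0.7 -0. ]
[0.03, -0.29, 9.63, 0.27, 0.18, -0.06]
[0.03, -3.65, 10.58, 0.27, 0.18, -0.06]
[0.02, -10.15, 12.42, 0.27, 0.18, -0.06]
```

Joint limits stop the hand this close to the base. I'll use less tilt (10°), a 4 cm fork and a steeper first heading of 40°, so both legs start farther out.

```bash
python3 - <<'E'
from h import *
red=np.array([.4974,.0004])
p,R=fork(red,40,.09,th=0); p[2]=.12; p2,R2=fork(red,40,.075,th=10); print(p,p2)
rows((p,R),(p2,R2))
E
```

```text
[ 0.428456   -0.05745088  0.12      ] [ 0.43994667 -0.04780907  0.02821135]
[2.5, -2.27, 0.51, -1.99, -0.11, -2.22]
[2.3, -1.14, 9.74, -0.75, -0.31, -2.2]
```

>>> drive_tool([
  [1,-1,0,-1,0,0,4],
  [2,-2,0,-2,0,-0.5,4],
  [2.5,-2.3,0.5,-2,-0.1,-1.3,4],
  [2.5,-2.3,0.5,-2,-0.1,-2.2,4],
  [2.5,-2.3,0.5,-2,-0.1,-2.2,4],
])

```text
clock: 2.7
eef_pos: [0.4284, -0.0569, 0.1203]
eef_rot: [[0.64, -0.768, -0.0], [-0.768, -0.64, -0.001], [0.001, 0.001, -1.0]]
wrist_force: [-0.0, -0.2, -0.4]
width: 0.0397
```

```bash
python3 - <<'E'
from h import *
st()
red=np.array([.4974,.0004])
p2,R2=fork(red,40,.075,th=10)
rows((p2+[0,0,.04],R2),(p2,R2))
E
```

```text
tcp [ 0.4284 -0.0569  0.1203] tipz 0.1013 tilt 0.07755464376114823 psi 39.802632777539564 j [-16.8  27.7  29.  124.9 -24.4  32.9 -20.1] F [-0.  -0.2 -0.4]
[0.04, -1.47, 5.21, 1.26, -0.01, -0.02]
[0.03, -1.48, 9.21, 1.26, -0.01, -0.02]
```

>>> drive_tool([
  [0,-0.5,2,0.3,0,0,4],
  [0,-1,4,0.6,0,0,4],
  [0,-1.5,6,0.9,0,0,4],
  [0,-1.5,8,1.25,0,0,4],
  [0,-1.5,9.2,1.25,0,0,4],
])

```text
clock: 3.32
eef_pos: [0.4418, -0.0502, 0.0328]
eef_rot: [[0.642, -0.757, 0.125], [-0.767, -0.632, 0.111], [-0.005, -0.167, -0.986]]
wrist_force: [2.3, 0.7, 0.3]
width: 0.0396
```

```bash
python3 - <<'E'
from h import *
st()
red=np.array([.4974,.0004]); e=red+.0465*ax(40); print(rack(e))
for c in(red,e): rows(fork(c,40,.0458,th=10))
E
```

```text
tcp [ 0.4418 -0.0502  0.0328] tipz 0.014 tilt 9.635491587111343 psi 39.86555492728905 j [  4.3  35.3   7.5 132.7 -63.1  13.3  21.9] F [2.3 0.7 0.3]
[-0.13209657  0.06100465]
[-0.3, -2.82, 0.94, 0.05, 0.03, -0.02]
[-0.31, -7.4, 1.72, 0.05, 0.03, -0.02]
```

>>> drive_tool([
  [-0.1,-0.8,0.4,0,0,0,4],
  [-0.2,-1.6,0.7,0,0,0,4],
  [-0.3,-2.4,0.9,0,0,0,4],
  [-0.3,-3.1,1,0,0,0,4],
  [-0.3,-3.8,1.1,0,0,0,4],
])

```text
clock: 3.95
eef_pos: [0.4714, -0.0208, 0.0285]
eef_rot: [[0.643, -0.756, 0.126], [-0.766, -0.633, 0.11], [-0.004, -0.167, -0.986]]
wrist_force: [0.2, -0.1, 0.4]
width: 0.04
```

```bash
cat >> h.py <<'E'
def see(f):
    snap('top',f); W,d=world(f); p=np.load('pics/'+f+'.npz')['p']
    hsv=cv2.cvtColor(p,cv2.COLOR_RGB2HSV)
    m=(hsv[...,0]>18)&(hsv[...,0]<32)&(hsv[...,1]>110)&(W[...,2]>.012)&(W[...,2]<.026)
    m[:130]=0;m[260:]=0;m[:,:280]=0;m[:,390:]=0
    n,l,s,c=cv2.connectedComponentsWithStats(m.astype(np.uint8))
    for i in range(1,n):
        if s[i,4]>60:
            Q=W[l==i]; (k,rad)=cv2.minEnclosingCircle(Q[:,:2].astype(np.float32)); print('foot',np.round(k,4),round(rad,4),'rack',np.round(rack(k),4),s[i])
    q=p[...,0].astype(int)
    m=(q>p[...,1]+80.)&(q>p[...,2]+80.)&(W[...,2]>.2)&(W[...,2]<.26); m[:,:280]=0;m[:,400:]=0
    if m.sum(): k=W[m].mean(0); print('candle',k,'rack',rack(k),m.sum())
E
python3 - <<'E'
from h import *
st(); see('t2')
red=np.array([.4974,.0004]); e=red+.0465*ax(40)
rows(fork(e,40,.0458,th=10))
E
```

```text
tcp [ 0.4714 -0.0208  0.0285] tipz 0.0098 tilt 9.624684154898787 psi 39.9659602037547 j [ -2.5  36.9  10.8 129.5 -61.7  15.3  15.7] F [ 0.2 -0.1  0.4]
foot [ 0.6393 -0.1092] 0.0402 rack [-0.0059 -0.0607] [347 156  31  31 271]
foot [4.974e-01 4.000e-04] 0.0398 rack [-0.1628  0.026 ] [305 211  32  31 233]
candle [4.95735701e-01 2.25510104e-04 2.53474156e-01] rack [-0.16437454  0.02561846] 99
[0.06, -3.26, 0.59, 0.04, 0.03, 0.0]
```

```bash
python3 - <<'E'
from h import *
snap('wrist','w2')
a=cv2.imread('pics/t2.png')[140:290,240:400]; b=cv2.imread('pics/w2.png')
cv2.imwrite('pics/m2.png',np.vstack([cv2.resize(a[40:],(480,330),interpolation=cv2.INTER_CUBIC),cv2.resize(b,(480,268)) ]))
E
```

```text
(no output)
```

View pics/m2.png

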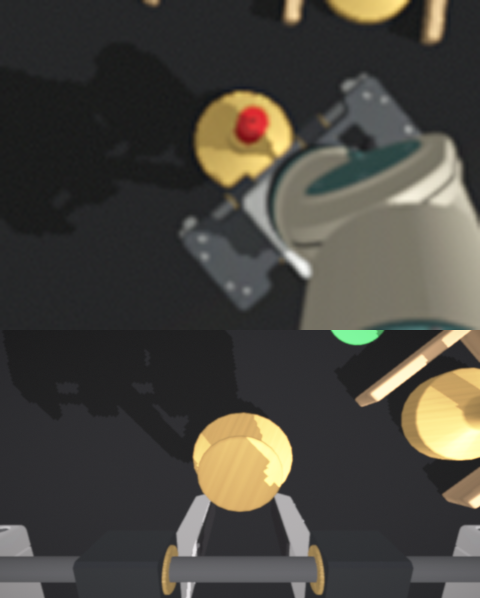

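The top view shows the hand right behind the foot, with the candle close to the gripper body's edge. Contact isn't clear, so I'll take a side view and check the clearance.

```bash
python3 - <<'E'
from h import *
snap('scene','s2')
z=np.load('pics/s2.npz'); s=r.observe(); R=s['eef_rot'];p=s['eef_pos']
im=cv2.imread('pics/s2.png'); f=5; u0,v0=270,110
a=cv2.resize(im[v0:v0+110,u0:u0+120],None,fx=f,fy=f,interpolation=cv2.INTER_CUBIC)
pts=[p+R@np.array([sx*.02,-sy*.008,.019]) for sx in(-1,1) for sy in(-1,1)]+[np.array([.4974+.04*np.cos(t),.0004+.04*np.sin(t),.0]) for t in np.linspace(0,6.28,24)]
uv=cv2.projectPoints(np.array(pts),z['rv'],z['tv'],z['K'],None)[0].reshape(-1,2)
for i,q in enumerate(uv): cv2.circle(a,tuple(int(k) for k in (q-[u0,v0])*f),3,(255,255,0) if i<4 else (0,0,255),-1)
cv2.imwrite('pics/m3.png',a)
W,_=world('s2'); 
E
```

```text
(no output)
```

View pics/m3.png

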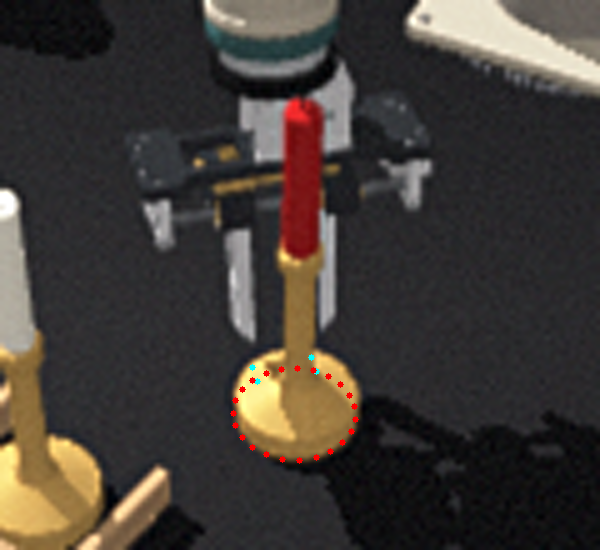

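The side view disagrees with the reported pose. The visible left fingertip is at (247,337) in the crop, clear of the foot, but its projected spot is (255,375). I'll check the tip by depth.

```bash
python3 - <<'E'
from h import *
W,d=world('s2'); print(r.nose_length)
for v in range(155,184,3): print(v,[np.round(W[v,u],3).tolist() for u in (318,319,320)])
st()
for v in (172,175): print('right',v,[np.round(W[v,u],3).tolist() for u in (334,335,336)])
s=r.observe(); R=s['eef_rot'];p=s['eef_pos']
for v in range(150,180,4): print(np.round(R.T@(W[v,318]-p),3))
E
```

```text
0.019
155 [[0.5, -0.037, 0.154], [0.499, -0.034, 0.154], [1.233, 0.354, 0.932]]
158 [[0.484, -0.046, 0.124], [0.482, -0.043, 0.124], [0.367, -0.1, 0.001]]
161 [[0.484, -0.046, 0.111], [0.481, -0.044, 0.11], [0.478, -0.042, 0.108]]
164 [[0.489, -0.043, 0.104], [0.485, -0.042, 0.101], [0.483, -0.04, 0.1]]
167 [[0.487, -0.044, 0.089], [0.483, -0.043, 0.085], [0.485, -0.039, 0.089]]
170 [[0.488, -0.044, 0.077], [0.491, -0.039, 0.081], [0.483, -0.039, 0.074]]
173 [[0.493, -0.042, 0.068], [0.49, -0.04, 0.066], [0.487, -0.038, 0.065]]
176 [[0.496, -0.04, 0.058], [0.489, -0.04, 0.052], [0.489, -0.037, 0.053]]
179 [[0.462, -0.059, 0.003], [0.459, -0.056, 0.002], [0.458, -0.053, 0.002]]
182 [[0.473, -0.053, 0.001], [0.471, -0.05, 0.001], [0.466, -0.049, -0.003]]
tcp [ 0.4712 -0.021   0.0284] tipz 0.0096 tilt 9.608168004199054 psi 40.01125154359938 j [ -2.5  36.9  10.7 129.5 -61.7  15.3  15.8] F [ 0.5  0.  -0.2]
right 172 [[0.461, -0.001, 0.063], [0.457, 0.001, 0.061], [0.459, 0.006, 0.064]]
right 175 [[0.46, -0.001, 0.048], [0.419, -0.016, 0.003], [0.416, -0.013, 0.001]]
[ 0.03  -0.032 -0.139]
[ 0.03  -0.031 -0.125]
[ 0.027 -0.01  -0.096]
[ 0.028 -0.012 -0.082]
[ 0.028 -0.008 -0.064]
[ 0.028 -0.007 -0.048]
[ 0.029 -0.006 -0.032]
[0.021 0.044 0.022]
```

The fingertips really end at z≈0.048, while the reported pose puts them at 0.010. So the true hand sits about 4 cm higher than reported, which explains the missing contact. I'll back off the way I came, then lower it.

>>> drive_tool([
  [0,1.2,-0.2,0,0,0,4],
  [0,2.4,-0.4,0,0,0,4],
  [0,3.5,-0.6,0,0,0,4],
  [0,3.8,1,0,0,0,4],
  [0,4,2,0,0,0,4],
])

```text
clock: 4.72
eef_pos: [0.4514, -0.0477, 0.0124]
eef_rot: [[0.645, -0.757, 0.104], [-0.764, -0.635, 0.115], [-0.021, -0.154, -0.988]]
wrist_force: [-0.8, -0.3, 0.1]
width: 0.0399
```

```bash
cat >> h.py <<'E'
def hand(f):
    "grey finger points seen by the scene camera, in the tool frame"
    snap('scene',f); W,d=world(f); p=np.load('pics/'+f+'.npz')['p'].astype(int)
    s=r.observe(); T=(W-s['eef_pos'])@np.array(s['eef_rot'])
    m=(np.abs(T[...,0])<.045)&(np.abs(T[...,1])<.03)&(T[...,2]>-.12)&(T[...,2]<.05)&(W[...,2]>.006)&(np.ptp(p,axis=2)<25)&(p.mean(2)>70)
    for n,k in(('x<0',m&(T[...,0]<0)),('x>0',m&(T[...,0]>0))):
        if k.sum()>5: print(n,k.sum(),'tool z max',np.sort(T[k][:,2])[-4:].round(3),'world z min',np.sort(W[k][:,2])[:4].round(3),'x',np.percentile(T[k][:,0],[5,95]).round(3),'y',np.percentile(T[k][:,1],[5,50,95]).round(3))
E
python3 - <<'E'
from h import *
st(); hand('s3')
red=np.array([.4974,.0004]); rows(fork(red,40,.075,th=10,tipz=-.03))
E
```

```text
tcp [ 0.4514 -0.0477  0.0124] tipz -0.0064 tilt 8.93181814249306 psi 39.96084113578479 j [  4.1  38.4   7.1 130.7 -63.   13.4  21.4] F [-0.8 -0.3  0.1]
x>0 86 tool z max [-0.025 -0.022 -0.021 -0.021] world z min [0.033 0.033 0.034 0.037] x [0.021 0.033] y [-0.01  -0.007  0.002]
[-0.71, 1.24, 2.15, 0.15, 0.15, -0.01]
```

>>> drive_tool([
  [-0.2,0.3,0.8,0,0,0,3],
  [-0.5,0.5,1.5,0.1,0.1,0,3],
  [-0.7,0.6,2.1,0.1,0.1,0,3],
  [-0.7,0.6,2.1,0.1,0.1,0,3],
])

```text
clock: 5.28
eef_pos: [0.4535, -0.0475, 0.0053]
eef_rot: [[0.646, -0.757, 0.097], [-0.763, -0.635, 0.119], [-0.028, -0.151, -0.988]]
wrist_force: [0.8, 0.0, 0.2]
width: 0.03
```

```bash
python3 - <<'E'
from h import *
st(); hand('s4')
red=np.array([.4974,.0004]); e=red+.0465*ax(40)
for c in(red,e): rows(fork(c,40,.042,th=10,tipz=-.029))
E
```

```text
tcp [ 0.4535 -0.0475  0.0053] tipz -0.0135 tilt 8.84349152253235 psi 39.984237230456266 j [  4.5  39.5   6.7 130.1 -63.   13.4  21.4] F [0.8 0.  0.2]
x<0 6 tool z max [-0.103 -0.1   -0.092 -0.09 ] world z min [0.094 0.096 0.104 0.107] x [-0.016 -0.015] y [-0.002  0.001  0.006]
x>0 85 tool z max [-0.024 -0.024 -0.023 -0.019] world z min [0.025 0.028 0.03  0.03 ] x [0.017 0.028] y [-0.011 -0.008  0.003]
[-0.8, -1.98, 1.91, 0.16, 0.2, -0.0]
[-0.78, -6.58, 2.62, 0.16, 0.2, -0.0]
```

Joint limits block this pose again. I'll turn the first push toward the left (heading 60°), standing farther out.

```bash
python3 - <<'E'
from h import *
red=np.array([.4974,.0004])
for th,tz in((5,.0),(10,-.029)): rows(fork(red,60,.07,th=th,tipz=tz))
E
```

```text
[1.5, -0.07, -1.4, -0.49, -0.1, -2.48]
[1.58, 0.37, 1.49, 0.13, -0.21, -2.47]
```

>>> drive_tool([
  [1,0,-1,-0.5,-0.1,-0.9,3],
  [1.5,0,-1.4,-0.5,-0.1,-1.8,3],
  [1.5,0,-1.4,-0.5,-0.1,-2.5,3],
  [1.6,0.2,0.2,0,-0.2,-2.5,3],
  [1.6,0.4,1.4,0.1,-0.2,-2.5,3],
])

```text
clock: 5.95
eef_pos: [0.462, -0.062, -0.0095]
eef_rot: [[0.867, -0.491, 0.086], [-0.499, -0.854, 0.147], [0.002, -0.17, -0.985]]
wrist_force: [0.2, -0.2, -0.8]
width: 0.0299
```

```bash
python3 - <<'E'
from h import *
st(); hand('s5')
red=np.array([.4974,.0004]); 
for d in (0,.037): rows(fork(red+d*ax(60),60,.042,th=10,tipz=-.029)); print(rack(red+d*ax(60)))
E
```

```text
tcp [ 0.462  -0.062  -0.0095] tipz -0.0283 tilt 9.81113628278633 psi 60.09282132759676 j [  9.5  41.8   3.7 127.5 -57.6  14.   38.8] F [ 0.2 -0.2 -0.8]
x<0 89 tool z max [-0.029 -0.026 -0.02  -0.018] world z min [0.008 0.01  0.016 0.02 ] x [-0.026 -0.015] y [-0.011 -0.008  0.008]
x>0 110 tool z max [-0.029 -0.026 -0.024 -0.021] world z min [0.012 0.014 0.017 0.02 ] x [0.017 0.03 ] y [-0.01  -0.007  0.007]
[0.05, -3.0, 0.47, 0.03, 0.01, 0.01]
[-0.16275615  0.0260441 ]
[0.05, -6.64, 1.1, 0.03, 0.01, 0.01]
[-0.14934594  0.06052839]
```

Both fingertips now show at about 1 cm above the table. Pushing slowly.

>>> drive_tool([
  [0,-1.1,0.2,0,0,0,3],
  [0,-2.1,0.3,0,0,0,3],
  [0,-2.8,0.45,0,0,0,3],
  [0,-3.4,0.6,0,0,0,3],
  [0,-4,0.7,0,0,0,3],
])

```text
clock: 6.62
eef_pos: [0.4822, -0.0262, -0.0095]
eef_rot: [[0.867, -0.49, 0.085], [-0.497, -0.855, 0.145], [0.002, -0.168, -0.986]]
wrist_force: [-2.4, -4.0, 2.8]
width: 0.0299
```

```bash
python3 - <<'E'
from h import *
st(); see('t6')
red=np.array([.4974,.0004]); 
for d in (0.037,): rows(fork(red+d*ax(60),60,.042,th=10,tipz=-.029))
E
```

```text
tcp [ 0.4822 -0.0262 -0.0095] tipz -0.0282 tilt 9.687344906234216 psi 60.1836486917684 j [  3.   42.2   5.9 125.8 -57.6  15.3  33.7] F [-2.4 -4.   2.8]
foot [ 0.6395 -0.1091] 0.04 rack [-0.0057 -0.0605] [347 156  31  31 249]
foot [0.504  0.0088] 0.0396 rack [-0.1575  0.0354] [302 209  31  31 285]
candle [0.50087555 0.00847579 0.25223765] rack [-0.16054957  0.03455461] 89
[0.0, -2.37, 0.5, 0.03, -0.01, 0.03]
```

Contact as predicted (41 mm), and the candlestick slides upright. Continue to rack y = 61 mm.

>>> drive_tool([
  [0,-0.6,0.1,0,0,0,3],
  [0,-1.2,0.2,0,0,0,3],
  [0,-1.8,0.3,0,0,0,3],
  [0,-2.3,0.4,0,0,0,3],
  [0,-2.7,0.45,0,0,0,3],
])

```text
clock: 7.3
eef_pos: [0.4961, -0.0014, -0.0094]
eef_rot: [[0.868, -0.489, 0.085], [-0.497, -0.855, 0.147], [0.001, -0.17, -0.985]]
wrist_force: [-1.9, -2.6, 1.2]
width: 0.0301
```

```bash
python3 - <<'E'
from h import *
st(); see('t7')
E
```

```text
tcp [ 0.4961 -0.0014 -0.0094] tipz -0.0282 tilt 9.780376988885202 psi 60.22845488187167 j [ -1.1  42.6   7.4 124.3 -57.5  16.4  30.3] F [-1.9 -2.6  1.2]
foot [ 0.6392 -0.1092] 0.0398 rack [-0.0059 -0.0607] [347 156  31  31 263]
foot [0.5176 0.034 ] 0.0399 rack [-0.1479  0.0623] [292 203  31  32 243]
candle [0.51465466 0.03282544 0.25048546] rack [-0.15063498  0.06071699] 95
```

The red foot is at rack (-148,62) mm. Now I back off and swing round behind it.

```bash
python3 - <<'E'
from h import *
red=np.array([.5176,.034])
rows(fork(red,60,.08,th=5,tipz=-.0290),fork(red,45,.08,th=0,tipz=-.0270),fork(red,25,.08,th=0,tipz=-.0270))
E
```

```text
[0.09, 3.9, -0.61, -0.6, 0.0, 0.03]
[-1.98, 3.58, -0.76, -1.22, 0.16, 1.9]
[-4.49, 2.41, -0.56, -1.19, 0.37, 4.4]
```

>>> drive_tool([
  [0,2,-0.3,-0.3,0,0,3],
  [0.1,3.9,-0.6,-0.6,0,0,3],
  [-1,3.8,-0.7,-1.2,0.1,0.9,3],
  [-2,3.6,-0.8,-1.2,0.2,1.9,3],
  [-3.2,3.1,-0.7,-1.2,0.3,3.1,3],
])

```text
clock: 7.98
eef_pos: [0.4526, -0.0109, -0.008]
eef_rot: [[0.576, -0.817, 0.004], [-0.817, -0.576, -0.001], [0.004, -0.003, -1.0]]
wrist_force: [0.4, 0.4, -0.2]
width: 0.0299
```

```bash
python3 - <<'E'
from h import *
red=np.array([.5176,.034]); st()
rows(fork(red,20,.08,th=0,tipz=-.0270),fork(red,5,.075,th=0,tipz=-.0270),fork(red,-8.75,.07,th=0,tipz=-.0290),fork(red,-8.75,.06,th=7,tipz=-.0290))
E
```

```text
tcp [ 0.4526 -0.0109 -0.008 ] tipz -0.027 tilt 0.26642362005351206 psi 35.19034647987721 j [-20.3  44.5  27.3 126.9 -59.1  21.9   2.2] F [ 0.4  0.4 -0.2]
[-2.02, -0.18, -0.0, -0.02, -0.02, 1.9]
[-3.69, -1.42, -0.01, -0.03, -0.02, 3.77]
[-4.78, -2.86, 0.19, -0.03, -0.02, 5.49]
[-4.09, -3.58, 0.21, 0.8, 0.32, 5.49]
```

>>> drive_tool([
  [-1.1,0,0,0,0,1.1,3],
  [-2.1,-0.2,0,0,0,2.2,3],
  [-3.1,-1,0,0,0,3.3,3],
  [-4,-1.9,0.1,0,0,4.4,3],
  [-4.8,-2.8,0.2,0,0,5.5,3],
])

```text
clock: 8.6
eef_pos: [0.4476, 0.0444, -0.0102]
eef_rot: [[-0.154, -0.988, 0.004], [-0.988, 0.154, -0.001], [-0.0, -0.004, -1.0]]
wrist_force: [-0.4, 0.2, 0.4]
width: 0.0302
```

```bash
python3 - <<'E'
from h import *
red=np.array([.5176,.034]); st(); hand('s8')
rows(fork(red,-8.75,.07,th=0,tipz=-.0290),fork(red,-8.75,.055,th=7,tipz=-.0290))
E
```

```text
tcp [ 0.4476  0.0444 -0.0102] tipz -0.0292 tilt 0.2281191624682805 psi -8.855195620755007 j [-28.2  45.1  28.6 127.4 -62.   22.5 -46. ] F [-0.4  0.2  0.4]
x<0 93 tool z max [-0.027 -0.027 -0.026 -0.022] world z min [0.012 0.015 0.017 0.017] x [-0.029 -0.013] y [-0.01  -0.007  0.007]
x>0 50 tool z max [-0.03  -0.026 -0.024 -0.021] world z min [0.011 0.014 0.016 0.019] x [0.019 0.028] y [-0.011 -0.009  0.002]
[0.16, -0.09, -0.05, -0.03, 0.01, -0.03]
[0.15, -1.59, -0.03, 0.85, 0.01, -0.03]
```

>>> drive_tool([
  [0.1,-0.4,0,0.3,0,0,3],
  [0.15,-0.8,0,0.6,0,0,3],
  [0.15,-1.2,0,0.85,0,0,3],
  [0.15,-1.6,0,0.85,0,0,3],
])

```text
clock: 9.15
eef_pos: [0.4736, 0.0399, 0.0032]
eef_rot: [[-0.15, -0.984, 0.099], [-0.989, 0.149, -0.024], [0.009, -0.102, -0.995]]
wrist_force: [-0.1, 0.0, 0.4]
width: 0.0302
```

```bash
python3 - <<'E'
from h import *
red=np.array([.5176,.034]); st(); see('t9')
rows(fork(unrack(-.1479,.061),-8.75,.042,th=7,tipz=-.0290),fork(unrack(-.005,.061),-8.75,.042,th=7,tipz=-.0290))
E
```

```text
tcp [0.4736 0.0399 0.0032] tipz -0.0157 tilt 5.846668717482588 psi -8.602685487269389 j [-24.6  41.7  21.6 128.6 -63.   13.4 -45.7] F [-0.1  0.   0.4]
foot [ 0.6395 -0.1096] 0.0401 rack [-0.0056 -0.0611] [347 156  31  31 266]
foot [0.5325 0.0148] 0.0309 rack [-0.1303  0.0456] [307 203  16  20  77]
candle [0.51601364 0.0335166  0.25194464] rack [-0.14939696  0.06160684] 102
[0.0, -0.08, 1.32, 0.15, -0.06, 0.02]
[0.02, -14.3, 2.76, 0.15, -0.06, 0.02]
```

```bash
python3 - <<'E'
from h import *
c=unrack(-.1479,.061)
rows(fork(c,-8.75,.070,th=2,tipz=-.026),fork(c,-8.75,.06,th=4.5,tipz=-.0295))
E
```

```text
[0.0, 2.67, 0.72, -0.48, -0.06, 0.01]
[-0.0, 1.71, 1.17, -0.16, -0.06, 0.02]
```

>>> drive_tool([
  [0,1.3,0,-0.4,0,0,1.5],
  [0,2.7,0.4,-0.5,-0.1,0,1.5],
  [0,2.7,0.8,-0.5,-0.1,0,1.5],
  [0,2.3,1,-0.35,-0.1,0,1.5],
  [0,1.7,1.2,-0.2,-0.1,0,1.5],
])

```text
clock: 9.82
eef_pos: [0.4592, 0.0419, -0.0085]
eef_rot: [[-0.151, -0.986, 0.066], [-0.989, 0.151, -0.006], [-0.004, -0.066, -0.998]]
wrist_force: [-0.4, 0.3, 0.5]
width: 0.0149
```

```bash
python3 - <<'E'
from h import *
c=unrack(-.1479,.061); st(); hand('s10')
rows(fork(c,-8.75,.046,th=4.5,tipz=-.0295),fork(unrack(-.11,.061),-8.75,.045,th=6,tipz=-.0295),fork(unrack(-.005,.061),-8.75,.045,th=6,tipz=-.0295))
E
```

```text
tcp [ 0.4592  0.0419 -0.0085] tipz -0.0275 tilt 3.813475560320149 psi -8.694032047711092 j [-22.4  42.6  19.1 129.1 -63.   13.4 -45.2] F [-0.4  0.3  0.5]
x<0 97 tool z max [-0.028 -0.028 -0.027 -0.023] world z min [0.015 0.02  0.02  0.02 ] x [-0.02  -0.008] y [-0.01  -0.006  0.008]
x>0 67 tool z max [-0.027 -0.025 -0.024 -0.024] world z min [0.016 0.016 0.017 0.019] x [0.01  0.019] y [-0.01  -0.007 -0.   ]
[0.04, -1.15, 0.32, 0.07, 0.03, 0.02]
[0.05, -5.03, 0.59, 0.26, 0.03, 0.02]
[0.08, -15.5, 1.3, 0.26, 0.03, 0.02]
```

>>> drive_tool([
  [0,-0.4,0.15,0.1,0,0,1.5],
  [0,-0.8,0.3,0.2,0,0,1.5],
  [0,-1,0.4,0.3,0,0,1.5],
])

```text
clock: 10.25
eef_pos: [0.4744, 0.0416, -0.0038]
eef_rot: [[-0.151, -0.985, 0.09], [-0.989, 0.15, -0.014], [0.001, -0.091, -0.996]]
wrist_force: [-2.5, 0.3, -0.8]
width: 0.0154
```

```bash
python3 - <<'E'
from h import *
st(); see('t11'); snap('scene','s11')
a=cv2.imread('pics/s11.png')[90:210,250:390]; cv2.imwrite('pics/m11.png',cv2.resize(a,None,fx=5,fy=5,interpolation=cv2.INTER_CUBIC))
W,d=world('s11')
s=r.observe(); T=(W-s['eef_pos'])@np.array(s['eef_rot'])
m=(np.abs(T[...,0])<.095)&(T[...,2]<-.105)&(T[...,2]>-.2)&(T[...,1]>-.07)
p=np.load('pics/s11.npz')['p'].astype(int); red=(p[...,0]>p[...,2]+40)
for lo in(-.12,-.13,-.14,-.16,-.18): 
    k=m&~red&(T[...,2]>lo-.01)&(T[...,2]<lo+.01); print(lo,k.sum(),np.sort(T[k][:,1])[[3,10,20]].round(3) if k.sum()>21 else '')
E
```

```text
tcp [ 0.4744  0.0416 -0.0038] tipz -0.0227 tilt 5.21449006995414 psi -8.658696361669513 j [-23.4  42.4  20.3 128.1 -63.   13.4 -45.6] F [-2.5  0.3 -0.8]
foot [ 0.6396 -0.109 ] 0.0401 rack [-0.0056 -0.0604] [347 156  31  31 266]
foot [0.5348 0.0162] 0.0318 rack [-0.1282  0.0473] [306 202  17  20  78]
candle [0.51926333 0.03303904 0.25258433] rack [-0.14611244  0.06162919] 96
-0.12 199 [-0.035 -0.034 -0.032]
-0.13 289 [-0.035 -0.034 -0.033]
-0.14 262 [-0.035 -0.035 -0.034]
-0.16 609 [-0.034 -0.034 -0.034]
-0.18 213 [-0.025 -0.024 -0.023]
```

View pics/m11.png

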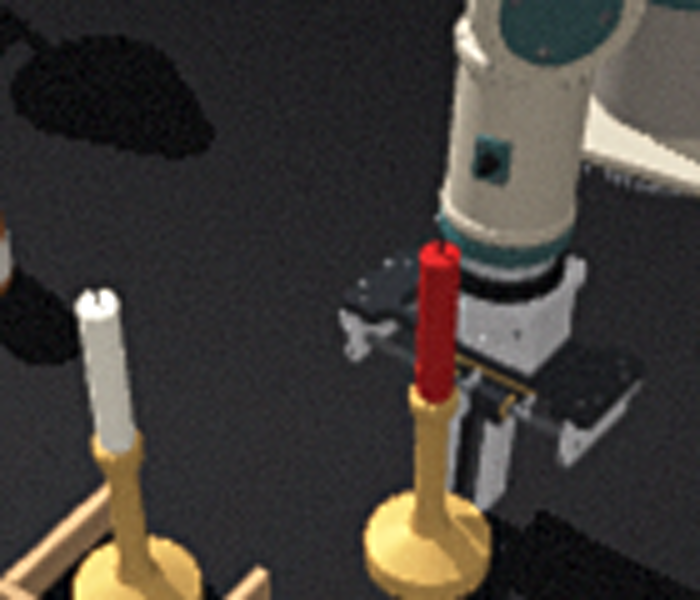

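The picture shows the candlestick upright, with the hand behind it and the body clear of the cup. Depth puts the body's front at 35 mm. Keep pushing and lower slightly as the reach opens up.

>>> drive_tool([
  [0,-0.6,0.3,0,0,0,1.5],
  [0,-1.2,0.6,0,0,0,1.5],
  [0,-1.8,0.8,0,0,0,1.5],
  [0,-2.4,0.9,0,0,0,1.5],
])

```text
clock: 10.85
eef_pos: [0.4998, 0.0375, -0.0106]
eef_rot: [[-0.151, -0.984, 0.091], [-0.989, 0.15, -0.014], [0.001, -0.092, -0.996]]
wrist_force: [-4.6, 1.4, 2.8]
width: 0.0146
```

```bash
python3 - <<'E'
from h import *
st(); see('t12'); s=r.observe(); print(rack(s['eef_pos']))
rows(fork(unrack(-.09,.061),-8.75,.045,th=7,tipz=-.0295),fork(unrack(-.005,.061),-8.75,.045,th=8,tipz=-.0295))
E
```

```text
tcp [ 0.4998  0.0375 -0.0106] tipz -0.0295 tilt 5.263664314027086 psi -8.668260643982451 j [-23.9  44.5  22.8 124.6 -61.1  16.3 -47.1] F [-4.6  1.4  2.8]
foot [ 0.6392 -0.1092] 0.0402 rack [-0.006  -0.0607] [347 156  31  31 256]
foot [0.5567 0.0043] 0.0258 rack [-0.1048  0.0389] [314 194  10  19  68]
candle [0.54568336 0.02945706 0.25275707] rack [-0.119455    0.06210801] 97
[-0.16451757  0.06304694]
[0.21, -2.94, 0.3, 0.2, -0.01, 0.01]
[0.22, -11.4, 1.1, 0.33, -0.01, 0.01]
```

>>> drive_tool([
  [0,-0.8,0.1,0.05,0,0,1.5],
  [0,-1.6,0.15,0.1,0,0,1.5],
  [0,-2.5,0.25,0.15,0,0,1.5],
  [0,-3.4,0.3,0.2,0,0,1.5],
  [0,-4.3,0.4,0.2,0,0,1.5],
])

```text
clock: 11.52
eef_pos: [0.5428, 0.031, -0.0104]
eef_rot: [[-0.151, -0.981, 0.119], [-0.989, 0.15, -0.019], [0.0, -0.12, -0.993]]
wrist_force: [-4.1, 1.3, 0.5]
width: 0.0147
```

```bash
python3 - <<'E'
from h import *
st(); see('t13'); s=r.observe(); print(rack(s['eef_pos']))
rows(fork(unrack(-.005,.061),-8.75,.045,th=8,tipz=-.0295))
E
```

```text
tcp [ 0.5428  0.031  -0.0104] tipz -0.0292 tilt 6.891548253768583 psi -8.675532473857487 j [-24.2  46.2  25.4 119.9 -59.2  18.9 -48.9] F [-4.1  1.3  0.5]
foot [ 0.6395 -0.1095] 0.04 rack [-0.0056 -0.0609] [347 156  31  31 267]
foot [ 0.5952 -0.0027] 0.0272 rack [-0.0656  0.0379] [317 178  10  21  66]
candle [0.58538576 0.02313207 0.24980408] rack [-0.07925249  0.06189629] 101
[-0.12062688  0.06307662]
[0.22, -7.0, 0.91, 0.12, -0.01, 0.01]
```

>>> drive_tool([
  [0,-0.9,0.1,0,0,0,1.5],
  [0.1,-1.8,0.2,0,0,0,1.5],
  [0.1,-2.7,0.35,0.1,0,0,1.5],
  [0.1,-3.6,0.45,0.1,0,0,1.5],
  [0.1,-4.5,0.55,0.1,0,0,1.5],
])

```text
clock: 12.2
eef_pos: [0.5877, 0.0231, -0.0104]
eef_rot: [[-0.151, -0.98, 0.133], [-0.989, 0.149, -0.021], [0.001, -0.134, -0.991]]
wrist_force: [-1.1, 0.1, -0.8]
width: 0.0147
```

```bash
python3 - <<'E'
from h import *
st(); see('t14'); s=r.observe(); print(rack(s['eef_pos']))
rows(fork(unrack(-.007,.061),-8.75,.044,th=8,tipz=-.0295))
E
```

```text
tcp [ 0.5877  0.0231 -0.0104] tipz -0.0293 tilt 7.714290574516785 psi -8.677047385086768 j [-24.5  48.6  28.8 113.9 -56.5  23.2 -51.8] F [-1.1  0.1 -0.8]
foot [ 0.6394 -0.1094] 0.04 rack [-0.0057 -0.0609] [347 156  31  31 272]
candle [0.63100828 0.01525504 0.25111966] rack [-0.03296267  0.06105119] 102
[-0.07490031  0.06201546]
[0.1, -2.36, 0.38, 0.02, -0.01, 0.01]
```

>>> drive_tool([
  [0,-0.7,0.1,0,0,0,1.5],
  [0,-1.3,0.2,0,0,0,1.5],
  [0,-1.9,0.3,0,0,0,1.5],
  [0.1,-2.3,0.35,0,0,0,1.5],
  [0.1,-2.3,0.35,0,0,0,1.5],
])

```text
clock: 12.88
eef_pos: [0.6108, 0.0186, -0.0108]
eef_rot: [[-0.151, -0.979, 0.134], [-0.989, 0.149, -0.021], [0.001, -0.135, -0.991]]
wrist_force: [-2.1, 1.4, 0.1]
width: 0.0149
```

>>> drive_tool([
  [0,1.5,-0.2,0,0,0,1.5],
  [0,4,-0.5,0,0,0,1.5],
  [0,7,-1,-0.3,0,0,1.5],
  [0,9.5,-2,-0.6,0,0,1.5],
  [0,11.5,-5,-0.8,0,0,1.5],
])

```text
clock: 13.5
eef_pos: [0.4895, 0.0366, 0.0232]
eef_rot: [[-0.152, -0.988, 0.019], [-0.988, 0.152, -0.005], [0.002, -0.02, -1.0]]
wrist_force: [0.6, -0.4, 1.3]
width: 0.0147
```

>>> drive_tool([
  [0,0.5,-4,0,0,0,1.5],
  [0,1,-9,0,0,0,1.5],
  [4,1,-13,0,0,0,1.5],
  [9,1,-17,0,0,0,1.5],
  [14,1,-17,0,0,0,1.5],
])

```text
clock: 14.12
eef_pos: [0.4577, -0.1014, 0.1962]
eef_rot: [[-0.15, -0.988, 0.028], [-0.989, 0.15, -0.006], [0.001, -0.029, -1.0]]
wrist_force: [0.9, -0.1, -0.2]
width: 0.015
```

```bash
python3 - <<'E'
from h import *
st(); see('t15')
W,d=world('t15'); W0,_=world('top0'); 
p=np.load('pics/t15.npz')['p']; q=np.load('pics/top0.npz')['p']
for nm,(u0,u1,v0,v1) in dict(tumbler=(185,230,128,170),bottle=(130,200,160,210),mill=(112,182,215,250),mug=(428,480,118,170),jar=(452,500,230,265)).items(): print(nm,np.abs(p[v0:v1,u0:u1].astype(int)-q[v0:v1,u0:u1]).mean().round(1))
a=cv2.imread('pics/t15.png')[110:270,240:480]; cv2.imwrite('pics/m15.png',cv2.resize(a,None,fx=3,fy=3,interpolation=cv2.INTER_CUBIC))
E
```

```text
tcp [ 0.4577 -0.1014  0.1962] tipz 0.1772 tilt 1.638627609579422 psi -8.62613817264134 j [-27.2  27.5  52.4 116.7 -29.9  48.1 -56.4] F [ 0.9 -0.1 -0.2]
foot [0.6563 0.0124] 0.0402 rack [-0.0075  0.0621] [300 151  31  30 261]
foot [ 0.6393 -0.1094] 0.04 rack [-0.0058 -0.0609] [347 156  31  31 256]
candle [0.65234799 0.01212798 0.2439135 ] rack [-0.01139562  0.06120679] 146
tumbler 1.4
bottle 11.3
mill 6.1
mug 0.9
jar 90.4
```

View pics/m15.png

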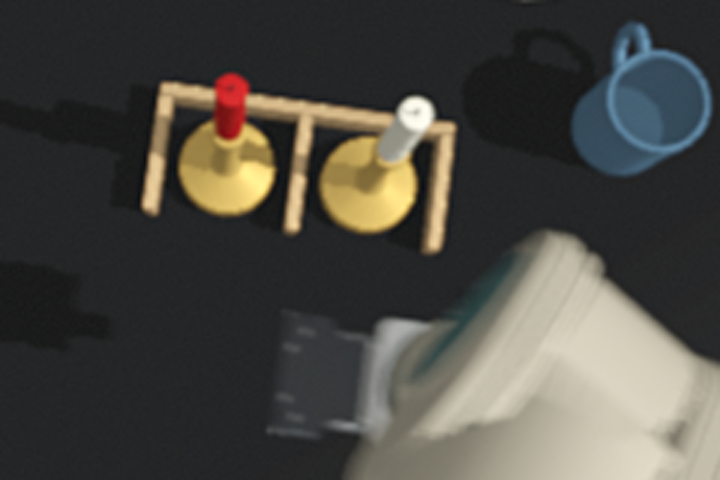

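The crop shows the red foot fully in the left bay at (227,167) and the white one unmoved. The arm hides the jar from above, so I check it from the scene camera and then hand in.

```bash
python3 - <<'E'
from h import *
snap('scene','s16'); p=np.load('pics/s16.npz')['p'].astype(int); q=np.load('pics/sc0.npz')['p'].astype(int)
for nm,(u0,u1,v0,v1) in dict(jar=(230,255,122,155),bottle=(412,455,198,268),mill=(450,482,180,245),tumbler=(375,407,240,282),mug=(188,222,165,208)).items():
    a,b=[cv2.cvtColor(x[v0:v1,u0:u1].astype(np.uint8),cv2.COLOR_RGB2GRAY).astype(np.float32) for x in(p,q)]
    print(nm,np.abs(a-b).mean().round(1),np.round(cv2.phaseCorrelate(a,b),2) )
W,_=world('s16'); m=(p[...,0]>p[...,1]+60)&(np.hypot(W[...,0]-.656,W[...,1]-.012)<.03); print('red candle',W[m].mean(0))
r.hand_in()
E
```

```text
Traceback (most recent call last):
ValueError: setting an array element with a sequence. The requested array has an inhomogeneous shape after 1 dimensions. The detected shape was (2,) + inhomogeneous part.
```

```bash
python3 - <<'E'
from h import *
p=np.load('pics/s16.npz')['p'].astype(int); q=np.load('pics/sc0.npz')['p'].astype(int)
ok=True
for nm,(u0,u1,v0,v1) in dict(jar=(230,255,122,155),bottle=(412,455,198,268),mill=(450,482,180,245),tumbler=(375,407,240,282),mug=(188,222,165,208)).items():
    a,b=[cv2.cvtColor(x[v0:v1,u0:u1].astype(np.uint8),cv2.COLOR_RGB2GRAY).astype(np.float32) for x in(p,q)]
    sh,c=cv2.phaseCorrelate(a,b); print(nm,np.abs(a-b).mean().round(1),np.round(sh,2),round(c,2)); ok&=np.hypot(*sh)<2
W,_=world('s16'); m=(p[...,0]>p[...,1]+60)&(np.hypot(W[...,0]-.656,W[...,1]-.012)<.03); print('red candle',W[m].mean(0))
if ok: r.hand_in(); print('handed in')
E
```

```text
jar 3.3 [ 0.5  -0.09] 1.0
bottle 6.0 [ 0.37 -0.31] 0.96
mill 10.2 [-0.03  0.03] 0.88
tumbler 4.3 [-0.04  0.4 ] 0.94
mug 2.7 [0.11 0.42] 1.0
red candle [0.66094439 0.01550666 0.21167062]
the job is handed in; nothing more can be done
handed in
```

The red candlestick is standing in the bay with the green dot, and I've handed the job in (about 14 s on the robot clock; no verdict is reported). I slid it there upright in two pushes at the foot: one to the left to line it up with the bay, then one straight in. The hand was then taken away.

**Last checks:**
- **Red candlestick:** its axis is at rack (-7.5, +62) mm, about 3 mm from the dot. The whole foot is inside the bay, and it looks upright in the last picture.
- **White candlestick:** unmoved to within about 1 mm.
- **Jar, bottle, mill, tumbler and mug:** image shifts under about 0.6 pixel. The arm hid the jar from above, so I checked it from the scene camera.
- **Hand:** clear of everything at the end, with wrist force about 0 N.

**What disagreed:**
- **Fingertips:** they were really about 41 mm higher than the reported TCP and nose length said. My first approach therefore passed above the foot without touching it. I measured the offset from the depth image and used it from then on.
- **Joint limits:** joints 5 and 6 ran up against their limits on the close approaches. Joint 5 once read -63.1° against a limit of -63.04°. I used a smaller tilt and a different first heading because of this.

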